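# Hang the slide carrier on the rinse rail, slide it along, lift off and hold level

## Task

Pick the slide carrier up by its white grip and hook it over the steel rail right opposite the ball-topped post, let both hooks rest on the rail for a moment, then slide it along the rail, still resting on it, until it is centred opposite the bar-topped post, and pause there a moment. Then lift it straight up until both hooks are completely clear above the rail and keep it there, steady and level, as if letting it drain over the tray: you finish while still holding it. Keep the carrier upright throughout and leave the bottle, the jar and the tip box where they stand.

Things in the scene. Friction and masses are not known exactly. Their poses are not given: they have to be found in the camera images.
- carrier: Loose upright steel microscope-slide carrier, 50 (x) x 96 (y) x 216 mm, 0.2 to 0.4 kg. Origin: centre of its underside; z up, y along its length; x starts within 35 degrees of away from the robot. Basket 34 mm high, slides fixed in it. At y = +-44 mm a leg rises on the -x side (x = -22 to -16 mm) to a hook over to +x; the +x side is open below the hook's lip: the rail enters there.
- saddle (a point): Point of the carrier midway between its two hooks at the underside of their crowns: 150 mm above the carrier's origin, x = y = 0, axes as the carrier's. Lies on the rail's top line when hung. Throat free from x = -16 to +16 mm; lips (x = 16 to 22 mm) hang 20 mm below the crowns.
- grip (a point): Middle of the carrier's white grip, a block 28 (x) by 16 (y) by 48 mm high, from 168 to 216 mm above the carrier's origin, this point at 192 mm; pinch across its 16 mm (closing along the carrier's y) from above. It stands on a 12 mm wide bridge bar along y, z = 158 to 168 mm, that joins the hook crowns.
- stand: Fixed rinse stand. Origin: centre of its underside; z up, y along the rail, x across, away from the robot within 11 degrees. Grey drip tray 140 (x) by 400 (y) mm, walls 20 mm high; at y = +-188 mm end plates 50 mm wide, 199 mm high; between them a round steel rail, 14 mm diameter, axis at x = 0, 180 mm up. A hung carrier's underside is 37 mm above the bench.
- rail_top (a point): Middle of the rail's length, on its top line (187 mm above the bench). Axes as the stand's: y along the rail.
- ball_post: Fixed thin steel post, 36 mm round foot, white 36 mm ball on top, 140 mm high, 90 mm behind the rail (stand's +x side). Origin: centre of its underside; axes parallel to the stand's. Marks where along the rail the carrier is hooked on; 55 to 85 mm from the rail's middle, on either side.
- bar_post: Fixed thin steel post like the other but with a white crossbar on top, 70 mm long, 12 mm wide, lying level and pointing across at the rail; 120 mm high, 90 mm behind the rail. Origin: centre of its underside; axes parallel to the stand's. Marks where the carrier must be slid to; 55 to 85 mm from the rail's middle, on the other side from the ball-topped post.
- brown_bottle: Bystander: brown glass bottle, 68 mm diameter, 150 mm high, loose. Origin: centre of its underside.
- clear_jar: Bystander: small clear glass jar with a blue cap, 56 mm diameter, 75 mm high, loose. Origin: centre of its underside.
- tip_box: Bystander: white box of blue pipette tips, 80 x 110 mm, 61 mm high, loose. Origin: centre of its underside.
Mind the look-alikes: they are no part of the job. Leave any red or turquoise look-alike of the carrier alone.

How it is judged:
By the outcome, as a careful person would: the job done as asked, in the order asked, and still so for the second after the job is handed in, while the arm keeps its last pose, push and grip.
It also fails if it takes over 58 s, if anything falls off the work surface, if the arm or the gripper's body presses on something with over 40 N, if the wrist force passes 120 N, or if a joint passes its speed limit or range.

## Robot

A 6-joint arm with a two-finger parallel gripper is mounted at the origin on the work surface. World frame = base frame: x ahead of the robot, y to its left, z up, the work surface at z = 0. Lengths are in m, angles in rad, forces in N, time in s.
With the tool pointing down it reaches from about 0.325 to 0.925 m from the base axis. Payload 3.1 kg.
Tool frame: the origin (TCP) lies midway between the tips of the shut fingers; the grasp point (between the pads) lies r.grasp_offset behind it (r.grasp_offset is the distance from the TCP to the grasp point, in m); z points along the fingers, y is the line along which they close (so a half turn about z gives the same grasp; the last joint's range is limited). The gripper opens to 85 mm and grips with 20 to 120 N. Pads are 22 mm wide; open, the fingers measure 114 mm over their backs; the gripper's body (76 mm by 85 mm) begins 54 mm behind the grasp point. The pads swing forward as they close: fully open they stand 13 mm farther back than shut.
Start: joints at [-1.237, 0.217, 1.613, -0, 1.311, -0.112], TCP at [0.27, -0.564, 0.231] pointing down, gripper open.
Joint ranges: [-2.75, 2.75], [-0.78, 2.1], [0.31, 2.55], [-1.13, 4.27], [0.13, 2.63], [-2.58, 2.58]. Speed limits (rad/s): [2.79, 2.79, 3.14, 3.14, 3.14, 3.14].

## Interface

Orientations are given as a unit quaternion [w, x, y, z].
In Python, from bench import r gives the robot as it stands.
- The arm moves only by the tool servo_tool, never from a script. Its argument "plan" is a list of rows, each an object with "linear": the shift along the world's x, y, z scaled (see below), a list of three; "angular": the turn, a rotation vector about the world's x, y, z scaled (see below), a list of three. In form: [{"linear": [tx, ty, tz], "angular": [rx, ry, rz]}, ...]. A call has 1 to 8 rows; each row shifts and turns the commanded pose from where the row before left it; what a row does not reach is not made up. The controller multiplies each number of a shift by 20 cm and each number of a turn by 90 degrees. A row lasts 1/8 s, in which the tool goes at most 62.5 mm and 10.7 degrees, less where a joint would pass 70% of its speed; a pose out of reach is approached as far as the arm can. A call with a number of a shift or a turn outside -1 to 1 is refused whole. A call with a gripper value outside its range is refused whole. "grip" is the opening, from -1 (shut) to 1 (fully open), set as the call begins (left out, the last holds). The fingers move at their own pace and stop on an object; "newtons" is the grip in N (left out, the last holds). Time passes only in rows, so rows that do not move let the fingers close. It gives the time, the measured TCP pose, the force, the opening and the grip force at its end, in the units of the state.
- r.read_state(): the state, without advancing time (a new reading comes with each control period).
- r.get_image(name): name is "scene" or "top" or "wrist"; returns (picture, depth): 420x560x3 uint8, red, green, blue; 420x560 float32, m along the optical axis (not along the pixel's ray), 0 where there is no reading.
- r.camera_params(name): a dict with "mtx" (3x3 intrinsics, pixels), "eye" and "rotation" of the camera in the world; the wrist camera has in their place "tool_from_camera" (4x4, takes a point from camera to tool coordinates, whose origin is the TCP and whose axes are the flange's). Camera axes: x right, y up, looking along -z (the intrinsics and any distortion apply to the point x, -y, -z); pixel columns grow to the right and rows downward; lengths in m; the calibration is good to about 2 mm. A picture is of the moment at which its call begins: read the wrist's pose just before it. camera_params takes no time and is no camera call.
- r.hand_in(): hands the job in; it is judged then, once.
Trained networks look in the newest picture that a camera, given by its name, has taken for a name from the list of things; names that differ only in an ending like _2 or _b are one class to them, and where a whole thing is asked for, a point or a joint stands for the part that bears it (a point fixed in the world has none). Each returns a list of dicts, best first, with "conf" (0 to 1); they miss things now and then, are a little off and sometimes report something else, mostly with a low value. They report only what shows in the picture. A call takes as long as a camera call. They do not tell look-alikes from the thing itself.
- r.masks_of(camera, label): "mask" (420x560 bool, what is visible of it) and "pixel" ([column, row] in pixels, amid what is visible of it).
The state is a dict: "clock": time; "joints": joint angles; "dq": joint speeds; "effort": joint torques, N m; "tcp_pos": TCP position; "ee_rot": TCP orientation; "force": force on the tool from outside, world axes, zero at the start; "wrist_torque": the same for the moment, N m; "finger_gap": finger opening in m; "grasp_force": force on a finger pad.
Only numpy, scipy, OpenCV 4.12 (cv2) and the standard library are available. Lean on these libraries where they do the work, as an engineer would, in place of code of your own. Each camera call takes 0.05 s, during which the arm holds its last target. There are 200 camera calls.

## Working session

There is one attempt and no reset: what is moved stays moved. The work goes in short steps, Python scripts to look and compute and a tool call to move; the robot and the scene stay as the last step left them, time stands still between calls to the robot, and variables do not carry over. Pictures are saved under pics/ and viewed, at most 10 in all, crops included, and the job is handed in when it is done.

Besides the shell and the picture viewer there is one more tool, called after "Call:" as name(argument=value, ...) on one line, values as JSON. servo_tool: Moves the arm, as the interface text tells. Shifts and turns lie within -1 to 1; 1 stands for 20 cm of shift or 90 degrees of turn. Its arguments: {"type":"object","properties":{"plan":{"type":"array"},"grip":{"type":"number"},"newtons":{"type":"number"}},"required":["plan"]}

```bash
mkdir -p pics
cat > h.py <<'E'
import numpy as np, cv2
from bench import r
def look(n):
    s=r.read_state(); im,d=r.get_image(n); p=r.camera_params(n); return s,im,d,p
def cloud(d,p,mask=None):
    m=(d>0) if mask is None else (mask&(d>0))
    v,u=np.nonzero(m); z=d[v,u]; K=np.array(p["mtx"])
    pts=np.stack([(u-K[0,2])/K[0,0]*z,-(v-K[1,2])/K[1,1]*z,-z],1)
    return pts@np.array(p["rotation"]).T+np.array(p["eye"]),u,v
E
python3 - <<'E'
from h import *
print(r.read_state()); print(r.grasp_offset)
for c in("scene","top"):
    s,im,d,p=look(c); print(c,p)
    cv2.imwrite(f"pics/{c}0.png",im[:,:,::-1])
    np.savez(f"{c}0.npz",im=im,d=d)
    for l in("carrier","stand","ball_post","bar_post","grip","brown_bottle","clear_jar","tip_box"):
        for q in r.masks_of(c,l)[:3]:
            P,_,_=cloud(d,p,q["mask"])
            if len(P): print(c,l,round(q["conf"],2),np.round(q["pixel"]),len(P),"med",np.round(np.median(P,0),3),"lo",np.round(np.percentile(P,3,0),3),"hi",np.round(np.percentile(P,97,0),3))
E
```

```text
{'clock': 0.0, 'joints': array([-1.23719431e+00,  2.17755231e-01,  1.61493220e+00,  1.45122826e-05,
        1.31125883e+00, -1.12164616e-01]), 'dq': array([-0.00091252, -0.00166913,  0.0004851 , -0.00010256, -0.00035495,
       -0.00054942]), 'effort': array([-1.47515351e-03, -3.96850383e+01, -3.03849721e+01, -2.02149990e-04,
        9.87262727e-03,  9.74214544e-06]), 'tcp_pos': array([ 0.26924794, -0.56314112,  0.22996859]), 'ee_rot': array([-1.17037409e-03,  9.75263906e-01,  2.21040558e-01, -1.23060289e-04]), 'force': array([-0.61076904, -0.10276556, -0.18323198]), 'wrist_torque': array([-0.01989786, -0.06152133,  0.02663208]), 'grasp_force': 0.0, 'finger_gap': 0.08524424762829043}
0.0187
scene {'mtx': array([[426.72682493,   0.        , 289.41186101],
       [  0.        , 426.72682493, 214.55999514],
       [  0.        ,   0.        ,   1.        ]]), 'eye': array([ 1.14488129, -0.60752838,  0.73266288]), 'rotation': array([0.81665121, 0.41942935, 0.1748167 , 0.35580746])}Traceback (most recent call last):
  File "<stdin>", line 9, in <module>
  File "h.py", line 9, in cloud
    return pts@np.array(p["rotation"]).T+np.array(p["eye"]),u,v
           ~~~^~~~~~~~~~~~~~~~~~~~~~~~~~
ValueError: matmul: Input operand 1 has a mismatch in its core dimension 0, with gufunc signature (n?,k),(k,m?)->(n?,m?) (size 4 is different from 3)
```

View pics/scene0.png

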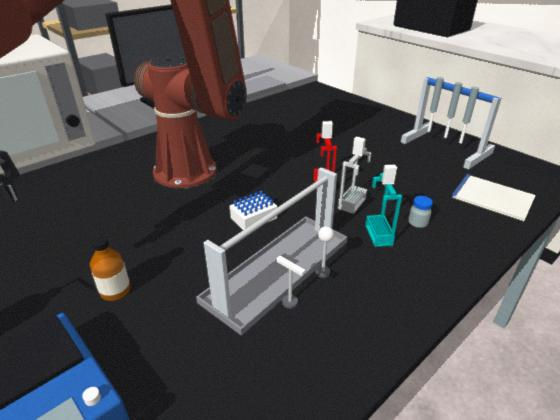

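The scene picture shows the steel carrier (grip at about 359,146) between the red look-alike (327,130) and the turquoise one (389,175). The rail runs from (213,250) to (328,180), the ball post is at (326,235) and the bar post at (290,265). `rotation` is a quaternion, so I'm fixing the helper.

```bash
cat > h.py <<'E'
import numpy as np, cv2
from scipy.spatial.transform import Rotation as R
from bench import r
def look(n):
    s=r.read_state(); im,d=r.get_image(n); p=r.camera_params(n)
    if n=="wrist":
        T=np.array(p["tool_from_camera"]); q=R.from_quat(s["ee_rot"],scalar_first=True).as_matrix()
        p["Rm"]=q@T[:3,:3]; p["eye"]=q@T[:3,3]+s["tcp_pos"]
    else: p["Rm"]=R.from_quat(p["rotation"],scalar_first=True).as_matrix()
    return s,im,d,p
def cloud(d,p,mask=None):
    m=(d>0) if mask is None else (mask&(d>0))
    v,u=np.nonzero(m); z=d[v,u]; K=np.array(p["mtx"])
    pts=np.stack([(u-K[0,2])/K[0,0]*z,-(v-K[1,2])/K[1,1]*z,-z],1)
    return pts@p["Rm"].T+np.array(p["eye"]),u,v
E
python3 - <<'E'
from h import *
for c in("scene","top"):
    s,im,d,p=look(c); print(c,p["eye"],[k for k in p])
    cv2.imwrite(f"pics/{c}0.png",im[:,:,::-1])
    P,u,v=cloud(d,p); np.savez(f"{c}0.npz",im=im,P=P,u=u,v=v,d=d,Rm=p["Rm"],eye=p["eye"],K=p["mtx"])
    for l in("carrier","stand","ball_post","bar_post","grip","brown_bottle","clear_jar","tip_box"):
        for q in r.masks_of(c,l)[:3]:
            P,_,_=cloud(d,p,q["mask"])
            if len(P): print(c,l,round(q["conf"],2),np.round(q["pixel"]),len(P),"med",np.round(np.median(P,0),3),"lo",np.round(np.percentile(P,3,0),3),"hi",np.round(np.percentile(P,97,0),3))
E
```

```text
scene [ 1.14488129 -0.60752838  0.73266288] ['mtx', 'eye', 'rotation', 'Rm']
scene carrier 0.9 [355. 191.] 969 med [0.507 0.262 0.036] lo [0.459 0.219 0.004] hi [0.534 0.317 0.214]
scene carrier 0.86 [329. 145.] 513 med [0.374 0.277 0.157] lo [0.155 0.24  0.002] hi [0.421 0.548 0.218]
scene carrier 0.75 [386. 218.] 1277 med [0.66  0.196 0.038] lo [0.607 0.163 0.006] hi [0.702 0.246 0.217]
scene stand 0.73 [267. 264.] 9292 med [ 0.575 -0.131  0.009] lo [ 0.491 -0.285  0.004] hi [0.651 0.097 0.191]
scene ball_post 0.97 [325. 245.] 393 med [ 0.653 -0.02   0.098] lo [ 0.636 -0.034  0.006] hi [0.667 0.    0.141]
scene bar_post 0.58 [290. 275.] 453 med [ 0.669 -0.145  0.094] lo [ 0.639 -0.157  0.007] hi [ 0.699 -0.131  0.123]
scene grip 0.89 [329. 146.] 442 med [0.377 0.275 0.16 ] lo [0.323 0.241 0.006] hi [0.421 0.327 0.218]
scene grip 0.85 [385. 220.] 1342 med [0.66  0.196 0.036] lo [0.604 0.163 0.003] hi [0.702 0.268 0.215]
scene grip 0.66 [354. 186.] 1170 med [0.505 0.262 0.035] lo [0.345 0.218 0.002] hi [0.535 0.519 0.215]
scene brown_bottle 0.58 [110. 273.] 1656 med [ 0.387 -0.422  0
[... 960 characters left out ...]
] lo [ 0.634 -0.034  0.003] hi [ 0.661 -0.005  0.142]
top bar_post 0.71 [300. 183.] 206 med [ 0.665 -0.143  0.042] lo [ 0.634 -0.162 -0.005] hi [ 0.703 -0.129  0.123]
top grip 0.76 [165. 238.] 798 med [0.499 0.265 0.033] lo [ 0.471  0.219 -0.001] hi [0.535 0.312 0.216]
top grip 0.65 [184. 190.] 907 med [0.651 0.204 0.03 ] lo [ 0.607  0.168 -0.004] hi [0.702 0.247 0.216]
top brown_bottle 0.81 [397. 283.] 588 med [ 0.362 -0.404  0.102] lo [ 0.334 -0.442  0.001] hi [ 0.394 -0.384  0.152]
top clear_jar 0.81 [148. 180.] 356 med [0.686 0.33  0.071] lo [0.665 0.309 0.006] hi [0.714 0.361 0.079]
top tip_box 0.86 [254. 286.] 954 med [0.36  0.    0.045] lo [ 0.324 -0.048  0.038] hi [0.399 0.051 0.063]
```

View pics/top0.png

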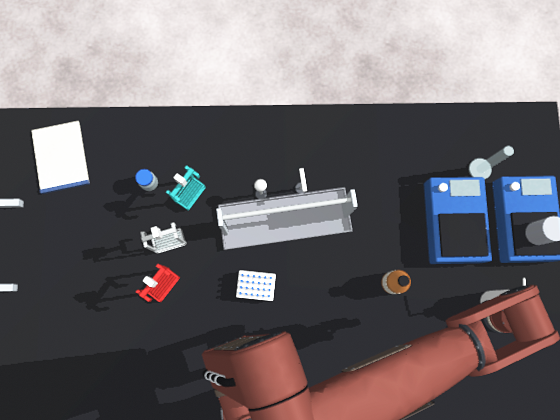

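The top view has the steel carrier at (163,237), the red one at (158,285) and the turquoise one at (187,187). The stand is at (286,218), with the ball (260,186) to the left of the bar (302,181). Next I fit precise poses from both clouds.

Run:
```python
from h import *
for c in("scene","top"):
    z=np.load(f"{c}0.npz"); P=z["P"]; 
    col=z["im"][z["v"],z["u"]].astype(int); x,y,h=P.T
    near=(abs(x-.505)<.075)&(abs(y-.265)<.075)
    def show(n,m):
        Q=P[m]; 
        if len(Q)<3: print(c,n,len(Q)); return
        w,V=np.linalg.eigh(np.cov(Q[:,:2].T)); a=V[:,1]; t=(Q[:,:2]-Q[:,:2].mean(0))@a
        print(c,n,len(Q),"mean",np.round(Q.mean(0),4),"lo",np.round(Q.min(0),3),"hi",np.round(Q.max(0),3),"ang",round(np.degrees(np.arctan2(a[1],a[0])),1),"sd",np.round(np.sqrt(w),4),"ext",np.round([t.min(),t.max()],3))
    show("griptop",near&(h>.208)&(h<.23)); show("grip",near&(h>.172)&(h<.23))
    show("bridge",near&(h>.152)&(h<.167)); show("low",near&(h>.012)&(h<.15)); show("basket",near&(h>.012)&(h<.04))
    st=(x>.45)&(x<.7)&(y>-.30)&(y<.11)
    show("rail",st&(h>.178)&(h<.1915)&(y>-.26)&(y<.06)&(x<.62))
    show("plates",st&(h>.194)&(h<.205))
    for s in(-1,1): show("plate%d"%s,st&(h>.194)&(h<.205)&((y+.095)*s>0))
    show("ball",st&(h>.108)&(abs(x-.65)<.03)&(abs(y+.02)<.03)); show("bar",st&(h>.112)&(h<.13)&(abs(x-.67)<.05)&(abs(y+.145)<.03))
```

```text
scene griptop 64 mean [0.5058 0.2656 0.215 ] lo [0.492 0.257 0.208] hi [0.519 0.278 0.221] ang -158.8 sd [0.0044 0.0085] ext [-0.014  0.015]
scene grip 197 mean [0.5071 0.2642 0.1977] lo [0.49  0.222 0.172] hi [0.519 0.308 0.221] ang -145.1 sd [0.0064 0.0088] ext [-0.018  0.02 ]
scene bridge 106 mean [0.5131 0.2495 0.1589] lo [0.495 0.214 0.152] hi [0.537 0.321 0.167] ang 96.8 sd [0.0111 0.0384] ext [-0.034  0.072]
scene low 589 mean [0.5034 0.26   0.0508] lo [0.468 0.214 0.012] hi [0.541 0.327 0.149] ang 103.2 sd [0.0159 0.0363] ext [-0.043  0.064]
scene basket 409 mean [0.5063 0.2639 0.0294] lo [0.468 0.216 0.012] hi [0.541 0.323 0.04 ] ang 106.0 sd [0.015  0.0333] ext [-0.045  0.055]
scene rail 737 mean [ 0.5755 -0.1169  0.1863] lo [ 0.548 -0.259  0.178] hi [0.597 0.059 0.191] ang 97.2 sd [0.0032 0.0922] ext [-0.144  0.178]
scene plates 233 mean [ 0.5766 -0.1364  0.1996] lo [ 0.52  -0.285  0.194] hi [0.618 0.106 0.203] ang 97.4 sd [0.015  0.1826] ext [-0.148  0.242]
scene plate-1 144 mean [ 0.595  -0.2785  0.1997] lo [ 0.568 -0.285  0.194] hi [ 0.618 -0.269  0.203] ang -172.5 sd [
[... 1310 characters left out ...]
 mean [ 0.5664 -0.0862  0.1981] lo [ 0.521 -0.287  0.194] hi [0.615 0.102 0.204] ang 97.0 sd [0.0136 0.1869] ext [-0.2    0.188]
top plate-1 67 mean [ 0.5898 -0.2775  0.1981] lo [ 0.57  -0.287  0.194] hi [ 0.615 -0.217  0.204] ang -173.9 sd [0.0084 0.0139] ext [-0.025  0.021]
top plate1 72 mean [0.5446 0.0917 0.1982] lo [0.521 0.005 0.194] hi [0.57  0.102 0.204] ang 99.8 sd [0.0135 0.0143] ext [-0.087  0.008]
top ball 116 mean [ 0.6469 -0.0184  0.1331] lo [ 0.632 -0.034  0.117] hi [ 0.664 -0.002  0.146] ang 98.5 sd [0.0087 0.0089] ext [-0.017  0.017]
top bar 95 mean [ 0.6646 -0.1442  0.1186] lo [ 0.631 -0.153  0.112] hi [ 0.699 -0.135  0.125] ang -172.7 sd [0.0036 0.0203] ext [-0.035  0.034]
```

Call:
servo_tool(plan=[{"linear": [0.0735, 0.26, 0.075], "angular": [0, 0, -0.005]}, {"linear": [0.0735, 0.26, 0.075], "angular": [0, 0, -0.005]}, {"linear": [0.0735, 0.26, 0.075], "angular": [0, 0, -0.005]}, {"linear": [0.0735, 0.26, 0.075], "angular": [0, 0, -0.005]}, {"linear": [0.0735, 0.26, 0.075], "angular": [0, 0, -0.005]}, {"linear": [0.0735, 0.26, 0.075], "angular": [0, 0, -0.005]}, {"linear": [0.0735, 0.26, 0.075], "angular": [0, 0, -0.005]}, {"linear": [0.0735, 0.26, 0.075], "angular": [0, 0, -0.005]}], grip=1, newtons=40)

```text
clock: 2.0
tcp_pos: [0.3873, -0.1463, 0.3521]
ee_rot: [0.0, 0.982, 0.19, 0.001]
force: [1.4, -0.2, -0.0]
finger_gap: 0.0854
grasp_force: 0.0
```

Call:
servo_tool(plan=[{"linear": [0.0735, 0.26, 0], "angular": [0, 0, -0.005]}, {"linear": [0.0735, 0.26, 0], "angular": [0, 0, -0.005]}, {"linear": [0.0735, 0.26, 0], "angular": [0, 0, -0.005]}, {"linear": [0.0735, 0.26, 0], "angular": [0, 0, -0.005]}, {"linear": [0.0735, 0.26, 0], "angular": [0, 0, -0.005]}, {"linear": [0.0735, 0.26, 0], "angular": [0, 0, -0.005]}, {"linear": [0.03, 0.12, 0], "angular": [0, 0, -0.005]}, {"linear": [0, 0, 0], "angular": [0, 0, 0]}])

```text
clock: 3.0
tcp_pos: [0.4812, 0.1895, 0.351]
ee_rot: [0.0, 0.986, 0.165, -0.0]
force: [-0.0, -0.6, -0.1]
finger_gap: 0.0856
grasp_force: 0.0
```

```bash
cat > yaw.py <<'E'
from h import *
def fit(P,n):
    Q=P; w,V=np.linalg.eigh(np.cov(Q[:,:2].T)); a=V[:,1]; t=(Q[:,:2]-Q[:,:2].mean(0))@V
    ctr=V@((t.min(0)+t.max(0))/2)+Q[:,:2].mean(0)
    print(n,len(Q),"mean",np.round(Q.mean(0),4),"ctr",np.round(ctr,4),"ang",round(np.degrees(np.arctan2(a[1],a[0]))%180,1),"ext",np.round(np.ptp(t,axis=0),3))
E
python3 - <<'E'
from yaw import *
s,im,d,p=look("wrist"); print(s["clock"],s["tcp_pos"],s["ee_rot"],s["joints"])
cv2.imwrite("pics/w1.png",im[:,:,::-1])
P,u,v=cloud(d,p); x,y,h=P.T; n=(abs(x-.505)<.08)&(abs(y-.267)<.08)
for nm,a,b in(("top",.21,.225),("bridge",.15,.172),("basket",.02,.045)):
    m=n&(h>a)&(h<b)
    if m.sum()>5: fit(P[m],nm)
E
```

```text
3.0 [0.48121404 0.18950803 0.35102755] [ 3.64094561e-05  9.86324547e-01  1.64814394e-01 -3.19758479e-04] [ 2.39411172e-01 -9.01805128e-02  1.71518274e+00 -2.54771314e-05
  1.51723357e+00  1.47906920e+00]
top 763 mean [0.5055 0.2684 0.2158] ctr [0.5047 0.2688] ang 16.6 ext [0.016 0.028]
bridge 1768 mean [0.5055 0.2689 0.1639] ctr [0.5047 0.2693] ang 105.9 ext [0.044 0.097]
basket 684 mean [0.5162 0.2723 0.0313] ctr [0.5112 0.2694] ang 100.2 ext [0.046 0.097]
```

View pics/w1.png

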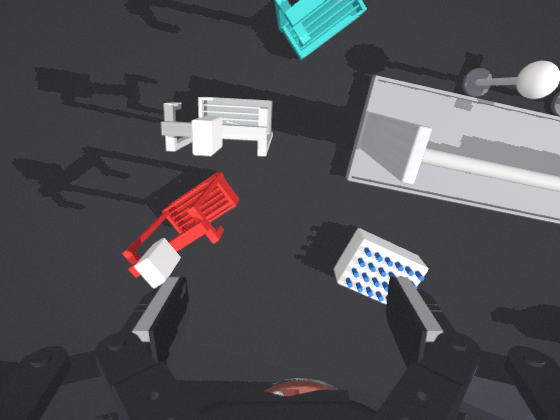

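The wrist view shows the steel carrier, grip at (207,135), clear of the red one (157,262) and the turquoise one. Its yaw is about 16.3° and the grip is at (0.505, 0.269).

Call:
servo_tool(plan=[{"linear": [0.04, 0.13, 0], "angular": [0, 0, -0.01]}, {"linear": [0.04, 0.13, 0], "angular": [0, 0, -0.01]}, {"linear": [0.039, 0.137, 0], "angular": [0, 0, -0.01]}, {"linear": [0, 0, -0.12], "angular": [0, 0, 0]}, {"linear": [0, 0, -0.15], "angular": [0, 0, 0]}, {"linear": [0, 0, -0.15], "angular": [0, 0, 0]}, {"linear": [0, 0, -0.1], "angular": [0, 0, 0]}, {"linear": [0, 0, 0], "angular": [0, 0, 0]}])

```text
clock: 4.05
tcp_pos: [0.5041, 0.2662, 0.2454]
ee_rot: [0.001, 0.99, 0.139, -0.002]
force: [0.1, -0.2, -0.6]
finger_gap: 0.0854
grasp_force: 0.0
```

Call:
servo_tool(plan=[{"linear": [0, 0, -0.1], "angular": [0, 0, 0]}, {"linear": [0, 0, -0.1], "angular": [0, 0, 0]}, {"linear": [0, 0, -0.1], "angular": [0, 0, 0]}, {"linear": [0, 0, -0.05], "angular": [0, 0, 0]}, {"linear": [0, 0, 0], "angular": [0, 0, 0]}])

```text
clock: 4.68
tcp_pos: [0.5043, 0.2672, 0.1758]
ee_rot: [0.0, 0.99, 0.14, -0.001]
force: [-0.4, 0.5, 0.0]
finger_gap: 0.0854
grasp_force: 0.0
```

Run:
```python
from yaw import *
s,im,d,p=look("wrist"); print(s["tcp_pos"],s["ee_rot"],s["force"])
cv2.imwrite("pics/w2.png",im[:,:,::-1])
```

```text
[0.50426107 0.26719163 0.1757711 ] [ 3.16902413e-04  9.90148275e-01  1.40016036e-01 -1.34250594e-03] [-0.39548109  0.47350634  0.03637921]
```

View pics/w2.png

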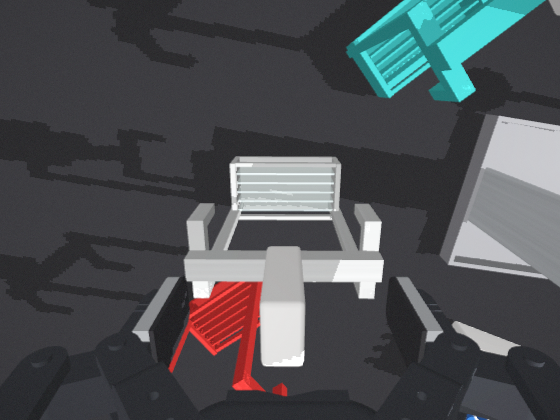

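The grip is centred between the open fingers, at about (283,305), and the bridge is level and square to them. Closing now.

Call:
servo_tool(plan=[{"linear": [0, 0, 0], "angular": [0, 0, 0]}, {"linear": [0, 0, 0], "angular": [0, 0, 0]}, {"linear": [0, 0, 0], "angular": [0, 0, 0]}, {"linear": [0, 0, 0], "angular": [0, 0, 0]}, {"linear": [0, 0, 0], "angular": [0, 0, 0]}, {"linear": [0, 0, 0], "angular": [0, 0, 0]}, {"linear": [0, 0, 0], "angular": [0, 0, 0]}, {"linear": [0, 0, 0], "angular": [0, 0, 0]}], grip=-1, newtons=60)

```text
clock: 5.72
tcp_pos: [0.5053, 0.2678, 0.1776]
ee_rot: [-0.0, 0.99, 0.14, 0.0]
force: [0.5, 1.5, 1.3]
finger_gap: 0.0153
grasp_force: 59.2
```

Call:
servo_tool(plan=[{"linear": [0, 0, 0.05], "angular": [0, 0, 0]}, {"linear": [0, 0, 0.05], "angular": [0, 0, 0]}, {"linear": [0, 0, 0.1], "angular": [0, 0, 0]}, {"linear": [0, 0, 0], "angular": [0, 0, 0]}, {"linear": [0, 0, 0], "angular": [0, 0, 0]}])

```text
clock: 6.35
tcp_pos: [0.5052, 0.2674, 0.2177]
ee_rot: [-0.0, 0.99, 0.14, 0.0]
force: [0.7, -0.6, -3.6]
finger_gap: 0.0152
grasp_force: 58.6
```

Call:
servo_tool(plan=[{"linear": [0, 0, 0.1], "angular": [0, 0, 0]}, {"linear": [0, 0, 0.15], "angular": [0, 0, 0]}, {"linear": [0, 0, 0.15], "angular": [0, 0, 0]}, {"linear": [0, 0, 0.15], "angular": [0, 0, 0]}, {"linear": [0, 0, 0.15], "angular": [0, 0, 0]}, {"linear": [0, 0, 0.15], "angular": [0, 0, 0]}, {"linear": [0, 0, 0.1], "angular": [0, 0, 0]}, {"linear": [-0.01, -0.06, 0], "angular": [0, 0, 0]}])

```text
clock: 7.35
tcp_pos: [0.5038, 0.2558, 0.4098]
ee_rot: [-0.0, 0.99, 0.141, 0.002]
force: [0.3, 0.7, -3.7]
finger_gap: 0.0151
grasp_force: 58.7
```

Call:
servo_tool(plan=[{"linear": [-0.02, -0.12, 0], "angular": [0, 0, -0.01]}, {"linear": [-0.02, -0.16, 0], "angular": [0, 0, -0.01]}, {"linear": [-0.02, -0.16, 0], "angular": [0, 0, -0.01]}, {"linear": [-0.02, -0.16, 0], "angular": [0, 0, -0.01]}, {"linear": [-0.02, -0.16, 0], "angular": [0, 0, -0.01]}, {"linear": [-0.02, -0.16, 0], "angular": [0, 0, -0.01]}, {"linear": [-0.02, -0.16, 0], "angular": [0, 0, -0.01]}, {"linear": [-0.02, -0.16, 0], "angular": [0, 0, -0.01]}])

```text
clock: 8.35
tcp_pos: [0.4697, 0.0059, 0.4053]
ee_rot: [-0.0, 0.997, 0.077, -0.002]
force: [0.8, -0.7, -3.4]
finger_gap: 0.0153
grasp_force: 58.7
```

Call:
servo_tool(plan=[{"linear": [-0.02, -0.13, 0], "angular": [0, 0, -0.01]}, {"linear": [-0.02, -0.09, 0], "angular": [0, 0, -0.007]}, {"linear": [-0.01, -0.04, 0], "angular": [0, 0, 0]}, {"linear": [0, 0, 0], "angular": [0, 0, 0]}, {"linear": [0, 0, 0], "angular": [0, 0, 0]}])

```text
clock: 8.98
tcp_pos: [0.461, -0.044, 0.4069]
ee_rot: [-0.0, 0.998, 0.065, -0.0]
force: [-0.5, 0.1, -3.7]
finger_gap: 0.0151
grasp_force: 58.8
```

Run:
```python
from yaw import *
s=r.read_state(); print(s["clock"],s["tcp_pos"],s["ee_rot"],s["force"])
for c in("wrist","top","scene"):
    s,im,d,p=look(c); P,u,v=cloud(d,p); x,y,h=P.T
    np.savez(f"{c}1.npz",im=im,P=P,u=u,v=v)
    cv2.imwrite(f"pics/{c}1.png",im[:,:,::-1])
    # work in stand axes
    n=(abs(x-.463)<.09)&(abs(y+.044)<.09)
    z0=s["tcp_pos"][2]-.1776
    for nm,a,b in(("bridge",.152,.171),("basket",.0,.04)):
        m=n&(h>z0+a)&(h<z0+b)
        if m.sum()>20: fit(P[m],c+nm)
    # rail in stand coordinates
    th=np.radians(7.4); S=np.array([np.cos(th),np.sin(th)]);T=np.array([-S[1],S[0]]); M=np.array([.57,-.0925])
    sx=(P[:,:2]-M)@S; ty=(P[:,:2]-M)@T
    m=(abs(sx)<.02)&(abs(ty)<.16)&(h>.165)&(h<.195)
    if m.sum()>50:
        A=np.polyfit(ty[m],sx[m],1); print(c,"rail",m.sum(),"slope deg",np.degrees(A[0]),"off",A[1],"top z",np.percentile(h[m],95), "s range",np.percentile(sx[m],[2,98]))
    for nm,q in(("pl+",(abs(ty-.188)<.02)),("pl-",abs(ty+.188)<.02)):
        m=q&(abs(sx)<.03)&(h>.192)&(h<.206)
        if m.sum()>10: print(c,nm,m.sum(),np.round([sx[m].min(),sx[m].max(),ty[m].min(),ty[m].max()],4))
    m=(h>.11)&(h<.15)&(abs(sx-.09)<.03)&(abs(ty-.062)<.03)
    if m.sum()>30:
        f=lambda q:np.linalg.norm(P[m]-q,axis=1)-.018
        from scipy.optimize import least_squares
        q=least_squares(f,[.648,-.02,.122],loss="soft_l1",f_scale=.002).x; print(c,"ball",m.sum(),q,"t",(q[:2]-M)@T,"s",(q[:2]-M)@S)
    m=(h>.11)&(h<.13)&(abs(sx-.09)<.045)&(abs(ty+.064)<.03)
    if m.sum()>30: print(c,"bar",m.sum(),np.round([sx[m].min(),sx[m].max(),ty[m].min(),ty[m].max(),np.median(ty[m])],4))
```

```text
8.975 [ 0.46099814 -0.04398392  0.40692877] [-3.38821327e-04  9.97915345e-01  6.45352270e-02 -2.34204989e-04] [-0.50490527  0.07741869 -3.67269213]
wristbridge 5828 mean [ 0.464  -0.0436  0.3931] ctr [ 0.4608 -0.0443] ang 97.3 ext [0.045 0.096]
wristbasket 6402 mean [ 0.463  -0.0433  0.2528] ctr [ 0.4606 -0.0436] ang 97.3 ext [0.051 0.096]
wrist rail 4983 slope deg 0.16906073725911283 off -0.00011552213011854176 top z 0.18781906504567605 s range [-0.00674004  0.00681199]
wrist pl+ 826 [-0.0238  0.0253  0.183   0.1956]
wrist pl- 867 [-0.0252  0.0242 -0.1924 -0.1786]
wrist bar 274 [ 0.0548  0.0752 -0.0685 -0.0559 -0.0609]
topbridge 38 mean [ 0.4445 -0.0128  0.3893] ctr [ 0.449  -0.0433] ang 100.8 ext [0.019 0.091]
topbasket 324 mean [ 0.4481 -0.0431  0.2466] ctr [ 0.451  -0.0447] ang 96.3 ext [0.035 0.093]
top rail 204 slope deg 0.2082030246906706 off -0.0018113193372796918 top z 0.19040803067498552 s range [-0.00828721  0.00552517]
top pl+ 78 [-0.0262  0.024   0.1824  0.1946]
top pl- 78 [-0.0266  0.0222 -0.1931 -0.18  ]
top ball 105 [ 0.6499934  -0.01737264  0.12135586] t 0.06419883654129119 s 0.08900322114178992
top bar 97 [ 0.053   0.1227 -0.0698 -0.0575 -0.0633]
scenebridge 331 mean [ 0.4662 -0.0539  0.3923] ctr [ 0.4651 -0.0426] ang 92.8 ext [0.046 0.102]
scenebasket 933 mean [ 0.4671 -0.0492  0.2538] ctr [ 0.4607 -0.0436] ang 92.4 ext [0.06  0.099]
scene rail 724 slope deg 0.21300419015620742 off 0.002364491842911427 top z 0.18991130293305034 s range [-0.00504084  0.0067599 ]
scene pl+ 103 [-0.0259  0.0262  0.181   0.1958]
scene pl- 163 [-0.0257  0.0243 -0.1928 -0.1801]
scene ball 195 [ 0.64958537 -0.01623041  0.12397681] t 0.0653841066275024 s 0.08874570709748425
scene bar 218 [ 0.0551  0.1243 -0.0701 -0.0565 -0.0664]
```

View pics/wrist1.png

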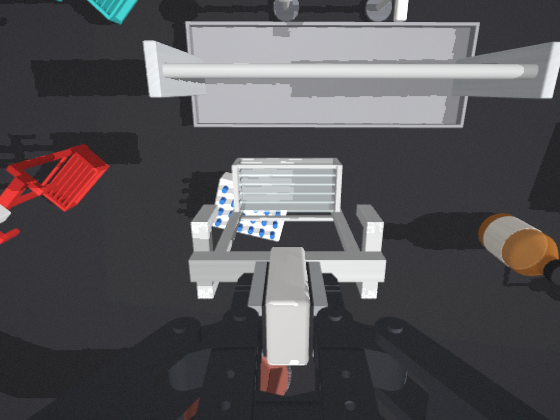

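View pics/scene1.png

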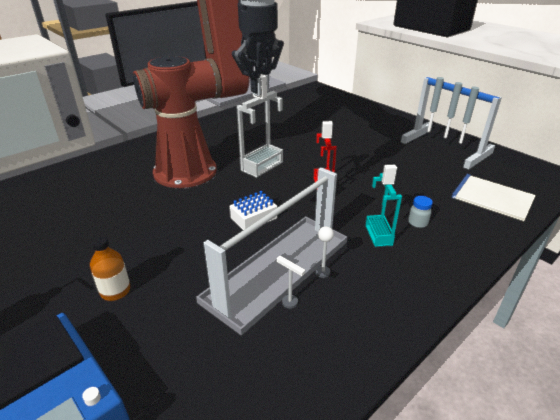

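The wrist view shows the carrier level in the gripper, bridge from (190,267) to (384,267), with the rail ahead at row 70. The scene view confirms it hangs upright on the robot side of the rail. I lower it to entry height, then move it across to the rail.

Call:
servo_tool(plan=[{"linear": [0, 0, -0.06], "angular": [0, 0, -0.002]}, {"linear": [0, 0, -0.1], "angular": [0, 0, 0]}, {"linear": [0, 0, -0.12], "angular": [0, 0, 0]}, {"linear": [0, 0, -0.12], "angular": [0, 0, 0]}, {"linear": [0, 0, -0.12], "angular": [0, 0, 0]}, {"linear": [0, 0, -0.12], "angular": [0, 0, 0]}, {"linear": [0, 0, -0.08], "angular": [0, 0, 0]}, {"linear": [0, 0, 0], "angular": [0, 0, 0]}])

```text
clock: 10.12
tcp_pos: [0.4595, -0.0441, 0.2609]
ee_rot: [-0.001, 0.998, 0.063, -0.002]
force: [-0.2, 0.3, -2.3]
finger_gap: 0.0154
grasp_force: 58.8
```

Call:
servo_tool(plan=[{"linear": [0.05, 0.008, 0], "angular": [0, 0, 0]}, {"linear": [0.08, 0.012, 0], "angular": [0, 0, 0]}, {"linear": [0.08, 0.012, 0], "angular": [0, 0, 0]}, {"linear": [0.08, 0.012, 0], "angular": [0, 0, 0]}, {"linear": [0.08, 0.012, 0], "angular": [0, 0, 0]}, {"linear": [0.08, 0.012, 0], "angular": [0, 0, 0]}, {"linear": [0.05, 0.01, 0], "angular": [0, 0, 0]}, {"linear": [0, 0, 0], "angular": [0, 0, 0]}])

```text
clock: 11.12
tcp_pos: [0.5616, -0.0288, 0.2631]
ee_rot: [-0.0, 0.998, 0.063, -0.0]
force: [-0.4, 0.2, -3.5]
finger_gap: 0.0154
grasp_force: 58.8
```

```bash
cat > chk.py <<'E'
from yaw import *
s=r.read_state(); print(s["clock"],s["tcp_pos"],s["ee_rot"],s["force"],s["wrist_torque"])
th=np.radians(7.2); S=np.array([np.cos(th),np.sin(th)]);T=np.array([-S[1],S[0]]); M=np.array([.57,-.0925])
print("tcp s,t",(s["tcp_pos"][:2]-M)@S,(s["tcp_pos"][:2]-M)@T,"origin z",s["tcp_pos"][2]-.1776)
for c in("wrist","scene"):
    s,im,d,p=look(c); P,u,v=cloud(d,p); h=P[:,2]
    cv2.imwrite(f"pics/{c}_{s['clock']:.1f}.png",im[:,:,::-1])
    z0=s["tcp_pos"][2]-.1776; sx=(P[:,:2]-M)@S; ty=(P[:,:2]-M)@T
    t0=(s["tcp_pos"][:2]-M)@T
    m=(abs(sx)<.1)&(abs(ty-t0)<.07)&(h>z0+.155)&(h<z0+.172)
    if m.sum()>20: print(c,"bridge",m.sum(),"s",np.percentile(sx[m],[1,99]),"t",np.percentile(ty[m],[1,99]),"z",np.percentile(h[m],[5,50,95]))
    m=(abs(sx)<.02)&(abs(ty)<.16)&(abs(ty-t0)>.06)&(h>.165)&(h<.195)
    if m.sum()>50: print(c,"rail",m.sum(),"s",np.percentile(sx[m],[2,50,98]),"z",np.percentile(h[m],98))
E
python3 chk.py; ls pics
```

```text
11.125 [ 0.56162207 -0.02878832  0.26311997] [-2.96875296e-05  9.98024173e-01  6.28306164e-02 -2.52340144e-04] [-0.37593689  0.24255036 -3.51924386] [ 0.01527529  0.10233452 -0.01309107]
tcp s,t -0.00032667839829476734 0.06425932276348387 origin z 0.08551997134032155
wrist bridge 5687 s [-0.02135884  0.02127955] t [0.01631753 0.11152622] z [0.24290022 0.25227147 0.254594  ]
wrist rail 4559 s [-0.00519301  0.00260277  0.00709575] z 0.18774711340777223
scene bridge 280 s [-0.0216874   0.02018257] t [0.01521878 0.11197447] z [0.24134156 0.25020284 0.25672797]
scene rail 488 s [-0.00483879  0.00329453  0.00685699] z 0.1904433339283621
scene0.png
scene1.png
scene_11.2.png
top0.png
top1.png
w1.png
w2.png
wrist1.png
wrist_11.1.png
```

Call:
servo_tool(plan=[{"linear": [0, 0, -0.04], "angular": [0, 0, 0]}, {"linear": [0, 0, -0.05], "angular": [0, 0, 0]}, {"linear": [0, 0, -0.05], "angular": [0, 0, 0]}, {"linear": [0, 0, -0.05], "angular": [0, 0, 0]}, {"linear": [0, 0, -0.03], "angular": [0, 0, 0]}, {"linear": [0, 0, -0.01], "angular": [0, 0, 0]}, {"linear": [0, 0, 0], "angular": [0, 0, 0]}])

```text
clock: 12.1
tcp_pos: [0.5612, -0.0289, 0.2173]
ee_rot: [0.0, 0.998, 0.063, 0.0]
force: [0.6, -0.5, -3.3]
finger_gap: 0.0153
grasp_force: 58.8
```

Call:
servo_tool(plan=[{"linear": [0, 0, -0.004], "angular": [0, 0, 0]}, {"linear": [0, 0, 0], "angular": [0, 0, 0]}])

```text
clock: 12.35
tcp_pos: [0.5613, -0.0289, 0.2169]
ee_rot: [0.0, 0.998, 0.063, 0.0]
force: [-0.3, 0.3, -3.4]
finger_gap: 0.0151
grasp_force: 58.8
```

Call:
servo_tool(plan=[{"linear": [0, 0, -0.004], "angular": [0, 0, 0]}, {"linear": [0, 0, 0], "angular": [0, 0, 0]}])

```text
clock: 12.6
tcp_pos: [0.5611, -0.0289, 0.2157]
ee_rot: [-0.0, 0.998, 0.063, -0.0]
force: [0.3, 0.3, -2.5]
finger_gap: 0.0152
grasp_force: 58.8
```

Call:
servo_tool(plan=[{"linear": [0, 0, -0.004], "angular": [0, 0, 0]}, {"linear": [0, 0, 0], "angular": [0, 0, 0]}])

```text
clock: 12.85
tcp_pos: [0.561, -0.0289, 0.2148]
ee_rot: [-0.0, 0.998, 0.063, -0.0]
force: [-0.7, 0.2, -3.1]
finger_gap: 0.0152
grasp_force: 58.8
```

Call:
servo_tool(plan=[{"linear": [0, 0, -0.004], "angular": [0, 0, 0]}, {"linear": [0, 0, 0], "angular": [0, 0, 0]}])

```text
clock: 13.1
tcp_pos: [0.5612, -0.0289, 0.2144]
ee_rot: [0.0, 0.998, 0.063, 0.0]
force: [-1.0, 0.8, -2.6]
finger_gap: 0.0154
grasp_force: 59.1
```

Call:
servo_tool(plan=[{"linear": [0, 0, -0.004], "angular": [0, 0, 0]}, {"linear": [0, 0, 0], "angular": [0, 0, 0]}])

```text
clock: 13.35
tcp_pos: [0.5613, -0.0289, 0.2143]
ee_rot: [0.0, 0.998, 0.063, 0.0]
force: [-2.8, 0.8, 3.6]
finger_gap: 0.0154
grasp_force: 59.8
```

Call:
servo_tool(plan=[{"linear": [0, 0, -0.004], "angular": [0, 0, 0]}, {"linear": [0, 0, 0], "angular": [0, 0, 0]}])

```text
clock: 13.6
tcp_pos: [0.5614, -0.0289, 0.2142]
ee_rot: [0.0, 0.998, 0.063, 0.0]
force: [-4.3, 1.0, 6.3]
finger_gap: 0.0154
grasp_force: 60.4
```

Call:
servo_tool(plan=[{"linear": [0, 0, 0], "angular": [0, 0, 0]}, {"linear": [0, 0, 0], "angular": [0, 0, 0]}, {"linear": [0, 0, 0], "angular": [0, 0, 0]}, {"linear": [0, 0, 0], "angular": [0, 0, 0]}, {"linear": [0, 0, 0], "angular": [0, 0, 0]}, {"linear": [0, 0, 0], "angular": [0, 0, 0]}, {"linear": [0, 0, 0], "angular": [0, 0, 0]}, {"linear": [0, 0, 0], "angular": [0, 0, 0]}])

```text
clock: 14.6
tcp_pos: [0.5614, -0.0289, 0.2142]
ee_rot: [0.0, 0.998, 0.063, 0.0]
force: [-3.2, 1.0, 6.7]
finger_gap: 0.0152
grasp_force: 60.4
```

```bash
python3 chk.py; ls pics|grep wrist
```

```text
14.6 [ 0.56135771 -0.02887339  0.21419181] [7.32937828e-05 9.98034998e-01 6.26579180e-02 3.49140618e-04] [-3.23996571  1.03415604  6.71821437] [-0.00225444  0.69041383 -0.05222652]
tcp s,t -0.0005996142005956131 0.06420806015726324 origin z 0.03659181377392487
wrist bridge 5698 s [-0.02192263  0.0208584 ] t [0.01617483 0.1115102 ] z [0.19401083 0.2033092  0.20562924]
wrist rail 5801 s [-0.00555662  0.0027763   0.00704775] z 0.18775698756017994
scene bridge 261 s [-0.02084774  0.02033317] t [0.01549671 0.1131793 ] z [0.19297108 0.20082155 0.20786801]
scene rail 482 s [-0.00500126  0.00322632  0.00685892] z 0.1906260529314648
wrist1.png
wrist_11.1.png
wrist_14.6.png
```

The carrier rests on both hooks: about 10 N downward, no roll moment, centred to within 1 mm. Sliding along the rail now with light pressure.

Call:
servo_tool(plan=[{"linear": [0, 0, -0.004], "angular": [0, 0, 0]}, {"linear": [0.002, -0.016, 0], "angular": [0, 0, 0]}, {"linear": [0.003, -0.024, 0], "angular": [0, 0, 0]}, {"linear": [0.004, -0.03, 0], "angular": [0, 0, 0]}, {"linear": [0.004, -0.03, 0], "angular": [0, 0, 0]}, {"linear": [0.004, -0.03, 0], "angular": [0, 0, 0]}, {"linear": [0.004, -0.03, 0], "angular": [0, 0, 0]}, {"linear": [0.004, -0.03, 0], "angular": [0, 0, 0]}])

```text
clock: 15.7
tcp_pos: [0.5682, -0.0657, 0.2143]
ee_rot: [-0.001, 0.998, 0.063, 0.003]
force: [-1.1, 5.1, 5.9]
finger_gap: 0.0156
grasp_force: 60.3
```

Call:
servo_tool(plan=[{"linear": [0.004, -0.03, 0], "angular": [0, 0, 0]}, {"linear": [0.004, -0.03, 0], "angular": [0, 0, 0]}, {"linear": [0.004, -0.03, 0], "angular": [0, 0, 0]}, {"linear": [0.004, -0.03, 0], "angular": [0, 0, 0]}, {"linear": [0.004, -0.03, 0], "angular": [0, 0, 0]}, {"linear": [0.004, -0.03, 0], "angular": [0, 0, 0]}, {"linear": [0.004, -0.03, 0], "angular": [0, 0, 0]}, {"linear": [0.004, -0.03, 0], "angular": [0, 0, 0]}])

```text
clock: 16.7
tcp_pos: [0.5745, -0.1138, 0.2143]
ee_rot: [-0.001, 0.998, 0.063, 0.003]
force: [-1.2, 4.8, 7.1]
finger_gap: 0.0153
grasp_force: 60.3
```

Call:
servo_tool(plan=[{"linear": [0.004, -0.03, 0], "angular": [0, 0, 0]}, {"linear": [0.004, -0.03, 0], "angular": [0, 0, 0]}, {"linear": [0.003, -0.025, 0], "angular": [0, 0, 0]}, {"linear": [0.003, -0.02, 0], "angular": [0, 0, 0]}, {"linear": [0.001, -0.01, 0], "angular": [0, 0, 0]}, {"linear": [0, 0, 0], "angular": [0, 0, 0]}, {"linear": [0, 0, 0], "angular": [0, 0, 0]}])

```text
clock: 17.58
tcp_pos: [0.5776, -0.1373, 0.2142]
ee_rot: [-0.0, 0.998, 0.063, 0.003]
force: [0.6, 3.6, 6.9]
finger_gap: 0.0152
grasp_force: 60.2
```

```bash
python3 chk.py; ls -t pics|head -2
```

```text
17.575 [ 0.57755895 -0.13732613  0.21422986] [-1.48031861e-04  9.98026224e-01  6.27387606e-02  2.73518724e-03] [0.57325588 3.57048376 6.89709716] [ 0.46831597  0.10766346 -0.00703732]
tcp s,t 0.0018811433464985894 -0.04542004780622084 origin z 0.0366298570812906
wrist bridge 5673 s [-0.01892389  0.02362737] t [-0.09334822  0.00188186] z [0.19408191 0.20343239 0.20566992]
wrist rail 6902 s [-0.00522149  0.00275214  0.00701582] z 0.18793283095892066
scene bridge 313 s [-0.01992776  0.02287633] t [-0.0936684   0.00290413] z [0.19374371 0.20177052 0.20783085]
scene rail 427 s [-0.00487689  0.00323469  0.00669396] z 0.19043578450154808
scene_17.6.png
wrist_17.6.png
```

Call:
servo_tool(plan=[{"linear": [0.001, -0.02, 0], "angular": [0, 0, 0]}, {"linear": [0.001, -0.03, 0], "angular": [0, 0, 0]}, {"linear": [0.001, -0.025, 0], "angular": [0, 0, 0]}, {"linear": [0, -0.013, 0], "angular": [0, 0, 0]}, {"linear": [0, 0, 0], "angular": [0, 0, 0]}, {"linear": [0, 0, 0], "angular": [0, 0, 0]}, {"linear": [0, 0, 0], "angular": [0, 0, 0]}])

```text
clock: 18.55
tcp_pos: [0.5783, -0.1552, 0.2143]
ee_rot: [0.0, 0.998, 0.063, 0.003]
force: [-0.3, 3.9, 6.4]
finger_gap: 0.0154
grasp_force: 60.1
```

```bash
python3 chk.py; ls -t pics|head -2; cp pics/$(ls -t pics|grep wrist|head -1) pics/wlast.png
```

```text
18.55 [ 0.57831019 -0.15517748  0.21426674] [1.68996052e-04 9.98024326e-01 6.27600541e-02 2.93111928e-03] [-0.32301295  3.94823374  6.41206405] [ 0.36150129 -0.04476544  0.06683412]
tcp s,t 0.00038909132111898843 -0.06322478876014266 origin z 0.03666673696319275
wrist bridge 5674 s [-0.02051997  0.02211739] t [-0.11117146 -0.01595663] z [0.19413343 0.20351889 0.20570333]
wrist rail 6122 s [-0.00566386  0.00266529  0.00698753] z 0.1880185973088727
scene bridge 322 s [-0.02010528  0.02144341] t [-0.11187604 -0.0150798 ] z [0.19329947 0.20185366 0.20798542]
scene rail 413 s [-0.00499835  0.00329724  0.00676368] z 0.19046989423140265
scene_18.6.png
wrist_18.6.png
```

View pics/wlast.png

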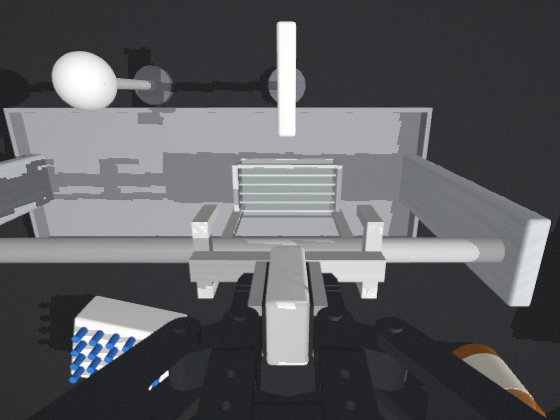

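The wrist view shows the grip (column 287) in line with the crossbar (column 287), both hooks on the rail. I pause, then lift straight up.

Call:
servo_tool(plan=[{"linear": [0, 0, 0], "angular": [0, 0, 0]}, {"linear": [0, 0, 0], "angular": [0, 0, 0]}, {"linear": [0, 0, 0], "angular": [0, 0, 0]}, {"linear": [0, 0, 0], "angular": [0, 0, 0]}, {"linear": [0, 0, 0], "angular": [0, 0, 0]}, {"linear": [0, 0, 0], "angular": [0, 0, 0]}, {"linear": [0, 0, 0], "angular": [0, 0, 0]}, {"linear": [0, 0, 0], "angular": [0, 0, 0]}])

```text
clock: 19.65
tcp_pos: [0.5783, -0.1552, 0.2142]
ee_rot: [0.0, 0.998, 0.063, 0.003]
force: [-0.2, 3.6, 6.2]
finger_gap: 0.015
grasp_force: 60.1
```

Call:
servo_tool(plan=[{"linear": [0, 0, 0.01], "angular": [0, 0, 0]}, {"linear": [0, 0, 0.02], "angular": [0, 0, 0]}, {"linear": [0, 0, 0.04], "angular": [0, 0, 0]}, {"linear": [0, 0, 0.05], "angular": [0, 0, 0]}, {"linear": [0, 0, 0.05], "angular": [0, 0, 0]}, {"linear": [0, 0, 0.05], "angular": [0, 0, 0]}, {"linear": [0, 0, 0.03], "angular": [0, 0, 0]}, {"linear": [0, 0, 0.01], "angular": [0, 0, 0]}])

```text
clock: 20.65
tcp_pos: [0.5764, -0.1556, 0.2645]
ee_rot: [0.0, 0.998, 0.063, 0.001]
force: [1.0, -0.4, -3.0]
finger_gap: 0.0154
grasp_force: 58.8
```

Call:
servo_tool(plan=[{"linear": [0, 0, 0], "angular": [0, 0, 0]}, {"linear": [0, 0, 0], "angular": [0, 0, 0]}, {"linear": [0, 0, 0], "angular": [0, 0, 0]}, {"linear": [0, 0, 0], "angular": [0, 0, 0]}, {"linear": [0, 0, 0], "angular": [0, 0, 0]}, {"linear": [0, 0, 0], "angular": [0, 0, 0]}, {"linear": [0, 0, 0], "angular": [0, 0, 0]}, {"linear": [0, 0, 0], "angular": [0, 0, 0]}])

```text
clock: 21.65
tcp_pos: [0.5761, -0.1555, 0.2637]
ee_rot: [-0.0, 0.998, 0.063, -0.0]
force: [0.6, -0.2, -3.5]
finger_gap: 0.0156
grasp_force: 58.8
```

```bash
python3 chk.py; cp pics/$(ls -t pics|grep scene|head -1) pics/slast.png
```

```text
21.65 [ 0.57610571 -0.1555274   0.26370126] [-7.65423817e-08  9.98036601e-01  6.26334074e-02 -1.01612212e-05] [ 0.64895541 -0.17257439 -3.498973  ] [-0.01702166 -0.04213956 -0.00365193]
tcp s,t -0.001841867341633236 -0.06329566110611798 origin z 0.08610126347026384
wrist bridge 5663 s [-0.02296213  0.01977594] t [-0.11123337 -0.01602813] z [0.24347762 0.25290105 0.25515694]
wrist rail 4923 s [-0.00582603  0.00222781  0.00683209] z 0.18813440382610044
scene bridge 348 s [-0.02326849  0.01941131] t [-0.11174234 -0.0145152 ] z [0.24308525 0.25129203 0.25721825]
scene rail 421 s [-0.00467663  0.00308285  0.00673036] z 0.19049319049284702
```

View pics/slast.png

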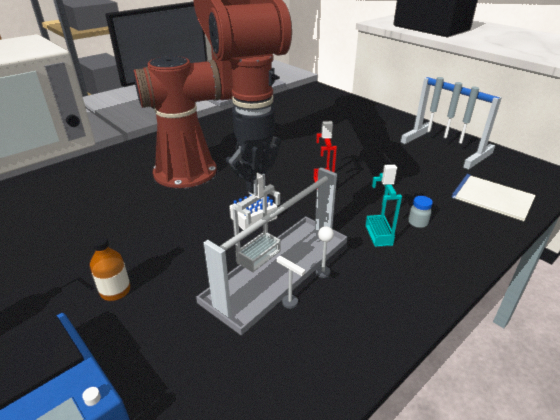

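The carrier is held level with its lips about 29 mm above the rail top, opposite the bar (carrier near 258,240). The bottle, jar, tip box and look-alikes have not moved.

```bash
python3 -c "
from bench import r
print(r.hand_in())"
```

```text
the job is handed in; nothing more can be done
None
```

I hooked the carrier on opposite the ball post, slid it along the rail to opposite the bar post, and lifted it clear. It was handed in at about 22 s, held steady and level over the tray; the hand-in returned no verdict.

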